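# Find and press the concealed catch of the knife box

### The arm

A 6-joint arm with a two-finger parallel gripper is mounted at the origin on a cart in front of the work surface, level with it; the furniture and walls round the work are solid. World frame = base frame: x ahead of the robot, y to its left, z up, the work surface at z = 0. Lengths are in m, angles in rad, forces in N, time in s.
With the tool pointing down it reaches from about 0.25 to 0.725 m from the base axis. Payload 4 kg.
Tool frame: the origin (TCP) lies midway between the tips of the shut fingers; the grasp point (between the pads) lies 19 mm behind it; z points along the fingers, y is the line along which they close (so a half turn about z gives the same grasp; the last joint's range is limited). The gripper opens to 85 mm and grips with 20 to 120 N. Pads are 22 mm wide; open, the fingers measure 114 mm over their backs; the gripper's body (76 mm by 85 mm) begins 54 mm behind the grasp point. The pads swing forward as they close: fully open they stand 13 mm farther back than shut.
Start: joints at [1.188, 0.241, 0.005, 1.335, 0, 1.571], TCP at [0.187, 0.464, 0.231] pointing down, gripper open.
Joint ranges: [-2.72, 2.72], [-1.05, 1.87], [-1.09, 1.28], [-1.99, 2.15], [-1.42, 1.44], [-3.14, 3.14]. Speed limits (rad/s): [2.79, 2.79, 3.14, 3.14, 3.14, 3.14].

### API

Orientations are given as a unit quaternion [x, y, z, w].
In Python, from workcell import get_obs, camera, job_done, silhouettes gives the robot as it stands. The module is installed in compiled form; this text tells all that it offers.
- The arm moves only by the tool drive_tool, never from a script. Its argument "increments" is a list of rows, each a list of 3 entries, a list of its own where there are three numbers: the shift along the world's x, y, z in mm, then the turn, a rotation vector about the world's x, y, z in degrees, then the opening, from 0 (shut) to 1 (fully open). A call has 1 to 8 rows; each row shifts and turns the commanded pose from where the row before left it; what a row does not reach is not made up. A row lasts 1/12 s, in which the tool goes at most 41.7 mm and 7.16 degrees, less where a joint would pass 70% of its speed; a pose out of reach is approached as far as the arm can. A call is refused whole if a number of a shift passes 41.7 or a number of a turn 7.16, either way. A call with a gripper value outside its range is refused whole. The fingers move at their own pace and stop on an object; the grip force is fixed at half the most. Time passes only in rows, so rows that do not move let the fingers close. It gives the time, the measured TCP pose, the force, the opening and the grip force at its end, in the units of the state.
- get_obs(): the state, without advancing time (a new reading comes with each control period).
- camera(name): name is "scene" or "top" or "wrist"; returns a dict with "image" (480x640x3 uint8, red, green, blue), "K" (3x3 intrinsics, pixels), "k1" (the pictures are not rectified: a ray, as slopes to the right and down, at radius r is drawn at 1 + k1 r^2 times it, then the intrinsics apply), "view" (4x4, takes a point from world to camera coordinates). Camera axes: x right, y down, z forward; pixel columns grow to the right and rows downward; lengths in m; the calibration is good to about 2 mm. A picture is of the moment at which its call begins. There is no depth.
- job_done(): hands the job in; it is judged then, once.
Trained networks look in a picture, given as the dict that the camera call returned (one of the last four; its "shot" number tells which), for a name from the list of things; names that differ only in an ending like _2 or _b are one class to them, and where a whole thing is asked for, a point or a joint stands for the part that bears it (a point fixed in the world has none). Each returns a list of dicts, best first, with "conf" (0 to 1); they miss things now and then, are a little off and sometimes report something else, mostly with a low value. They report only what shows in the picture. A call takes as long as a camera call.
- silhouettes(query, picture): "region" (480x640 bool, what is visible of it) and "bbox" ([left, top, right, bottom] in pixels, round what is visible of it).
The state is a dict: "clock": time; "joint_pos": joint angles; "joint_vel": joint speeds; "tau": joint torques, N m; "eef_pos": TCP position; "tool_rot": TCP orientation; "ft_force": force on the tool from outside, world axes, zero at the start; "ft_torque": the same for the moment, N m; "grip_width": finger opening in m; "grasp_force": force on a finger pad.
Only numpy, scipy, OpenCV 4.12 (cv2) and the standard library are available. Lean on these libraries where they do the work, as an engineer would, in place of code of your own. Each camera call takes 0.05 s, during which the arm holds its last target. There are 200 camera calls.

### The job

The flat wooden knife box has a childproof catch: of the six round recessed plugs in its lid five are rigid and one, which looks just the same, is the release button. Feel across the plugs with the fingertips without leaning hard on them, press the one that gives all the way in so that the drawer springs out, then let it come up again and leave the drawer open. Nothing is to be picked up, and the lemon, the garlic and the tin round the box stay where they are.

Things in the scene. Friction and masses are not known exactly. Their poses are not given: they have to be found in the camera images.
- knife_box: low knife box of plain light wood, 176 (x) x 256 (y) x 70 high mm, fixed on the worktop. Origin: centre of its underside; z up, -x out of the drawer's face, y along the box. In its flat lid are six round recesses, 42 mm across, in two rows of three, each closed by a wooden plug. All plugs look the same: five are rigid, one (any of the six) is the catch button.
- recess0 (a point): centre of the recess in the front row (nearer the drawer's face), left (+y side), at the level of the lid's top (70 mm above the worktop); the plug's face is 2 mm lower. Recesses are 75 mm apart from centre to centre, along and across. z up.
- recess1 (a point): centre of the recess in the front row (nearer the drawer's face), middle, at the level of the lid's top (70 mm above the worktop); the plug's face is 2 mm lower. Recesses are 75 mm apart from centre to centre, along and across. z up.
- recess2 (a point): centre of the recess in the front row (nearer the drawer's face), right (-y side), at the level of the lid's top (70 mm above the worktop); the plug's face is 2 mm lower. Recesses are 75 mm apart from centre to centre, along and across. z up.
- recess3 (a point): centre of the recess in the back row, left (+y side), at the level of the lid's top (70 mm above the worktop); the plug's face is 2 mm lower. Recesses are 75 mm apart from centre to centre, along and across. z up.
- recess4 (a point): centre of the recess in the back row, middle, at the level of the lid's top (70 mm above the worktop); the plug's face is 2 mm lower. Recesses are 75 mm apart from centre to centre, along and across. z up.
- recess5 (a point): centre of the recess in the back row, right (-y side), at the level of the lid's top (70 mm above the worktop); the plug's face is 2 mm lower. Recesses are 75 mm apart from centre to centre, along and across. z up.
- catch (a joint): travel of the catch button, straight down, in m: 0 at rest (face 2 mm below the lid), 0.006 fully in (face 8 mm below the lid). Sprung: it starts to move at about 2 N, is fully in at about 5 N, and comes up when let go. At about 0.004 it frees the drawer. The 42 mm opening lets in closed fingertips.
- drawer (a joint): how far the drawer has come out of the box, in m: 0 to 0.001 while the catch holds it, 0.045 when it has sprung out. A spring pushes it along the box's -x in about one second; the catch holds it until the button is pressed. Its face is smooth, 249 mm wide and 51 mm high, without a handle.
- lemon: a lemon lying left of the box, 78x55x56 mm; loose, to be left alone. Origin: centre of its underside.
- garlic: a bulb of garlic to the right of the box, 60x57x58 mm; loose, to be left alone. Origin: centre of its underside.
- tin: a food tin standing behind the box, 76 mm across, 58 mm high; loose, to be left alone. Origin: centre of its underside.

How it is judged:
By the outcome, as a careful person would: the job done as asked, in the order asked, and still so for the second after the job is handed in, with the robot touching nothing.
It also fails if it takes over 58 s, if anything falls off the work surface, if the arm or the gripper's body presses on something with over 40 N, if the wrist force passes 120 N, or if a joint passes its speed limit or range.

## Working session

There is one attempt and no reset: what is moved stays moved. The work goes in short steps, Python scripts to look and compute and a tool call to move; the robot and the scene stay as the last step left them, time stands still between calls to the robot, and variables do not carry over. Pictures are saved under pics/ and viewed, at most 10 in all, crops included, and the job is handed in when it is done.

Besides the shell and the picture viewer there is one more tool, called after "Call:" as name(argument=value, ...) on one line, values as JSON. drive_tool: Moves the arm, as the interface text tells. Its arguments: {"type":"object","properties":{"increments":{"type":"array"}},"required":["increments"]}

```bash
mkdir -p pics
cat > h.py <<'E'
import numpy as np, cv2
from workcell import *
def ray(c,px):
    px=np.atleast_2d(np.array(px,float)); K=c["K"]; d=np.c_[(px[:,0]-K[0,2])/K[0,0],(px[:,1]-K[1,2])/K[1,1]]
    u=d.copy()
    for _ in range(20): u=d/(1+c["k1"]*(u**2).sum(1,keepdims=True))
    R=c["view"][:3,:3]; t=c["view"][:3,3]
    return -R.T@t, np.c_[u,np.ones(len(u))]@R
def onz(c,px,z):
    o,r=ray(c,px); return o+r*((z-o[2])/r[:,2])[:,None]
def proj(c,p):
    q=np.atleast_2d(p)@c["view"][:3,:3].T+c["view"][:3,3]; u=q[:,:2]/q[:,2:]
    u=u*(1+c["k1"]*(u**2).sum(1,keepdims=True)); return u*[c["K"][0,0],c["K"][1,1]]+c["K"][:2,2]
def save(c,n): cv2.imwrite(f"pics/{n}.png",c["image"][:,:,::-1])
E
python3 - <<'E'
from h import *
for n in ("top","scene"):
    c=camera(n); save(c,n+"0")
    print(n,c["k1"],-c["view"][:3,:3].T@c["view"][:3,3])
    for q in ("knife_box","lemon","garlic","tin"):
        for s in silhouettes(q,c)[:1]:
            print(q,s["conf"],s["bbox"])
            if n=="top":
                cn=max(cv2.findContours(s["region"].astype(np.uint8),0,2)[0],key=cv2.contourArea)
                z=.07 if q=="knife_box" else .03
                W=onz(c,cn[:,0,:],z)[:,:2].astype(np.float32)
                print(cv2.minAreaRect(W))
o=get_obs();print(o["clock"],o["eef_pos"],o["tool_rot"],o["ft_force"])
E
```

```text
top -0.04566211737328247 [0.5154341  0.05015357 1.16309044]
knife_box 0.71 [219.6, 206.0, 387.3, 345.0]
((0.5447656512260437, 0.065962053835392), (0.25732025504112244, 0.1771889477968216), 71.80670928955078)
lemon 0.9 [183.4, 242.7, 219.1, 275.3]
((0.5709460377693176, 0.2565068304538727), (0.05881354212760925, 0.06265085935592651), 0.9506603479385376)
garlic 0.86 [391.9, 275.6, 422.9, 306.1]
((0.5219336748123169, -0.12587259709835052), (0.05644768849015236, 0.0528765432536602), 26.435688018798828)
tin 0.93 [313.3, 183.1, 354.6, 222.2]
((0.6845784187316895, 0.011265501379966736), (0.08036740869283676, 0.07605955004692078), 0.34146368503570557)
scene -0.11002700657538628 [0.31649165 0.66978143 0.69038162]
knife_box 0.86 [248.0, 195.8, 431.2, 347.1]
lemon 0.63 [254.1, 328.2, 292.6, 374.5]
garlic 0.64 [374.7, 198.6, 406.0, 223.8]
tin 0.72 [262.9, 200.6, 304.9, 253.4]
0.5 [0.18673765 0.46378721 0.23126752] [ 1.90223347e-01  9.81740839e-01 -5.26736620e-05 -8.40575295e-06] [-0.23179029  0.40393348  0.33812921]
```

Run:
```python
from h import *
c=camera("top"); im=c["image"].copy()
yaw=np.radians(-18.2); C=np.array([.5448,.0660]); R=np.array([[np.cos(yaw),-np.sin(yaw)],[np.sin(yaw),np.cos(yaw)]])
big=cv2.resize(im[170:370,160:440],None,fx=2.8,fy=2.8,interpolation=2)
for i in range(6):
    p=C+R@[(-37.5 if i<3 else 37.5)/1e3,(75-75*(i%3))/1e3]
    print(i,p)
    a=np.arange(0,6.3,.2); ring=np.c_[p[0]+.021*np.cos(a),p[1]+.021*np.sin(a),0*a+.07]
    q=((proj(c,ring)-[160,170]+.5)*2.8-.5).round().astype(np.int32)
    cv2.polylines(big,[q],False,(255,0,0),1)
    cv2.putText(big,str(i),tuple(int(v) for v in q.mean(0)),0,.5,(0,0,255))
cv2.imwrite("pics/ov.png",big[:,:,::-1])
```

```text
0 [0.53260117 0.14896046]
1 [0.50917605 0.07771256]
2 [0.48575093 0.00646466]
3 [0.60384907 0.12553534]
4 [0.58042395 0.05428744]
5 [ 0.55699883 -0.01696046]
```

View pics/ov.png

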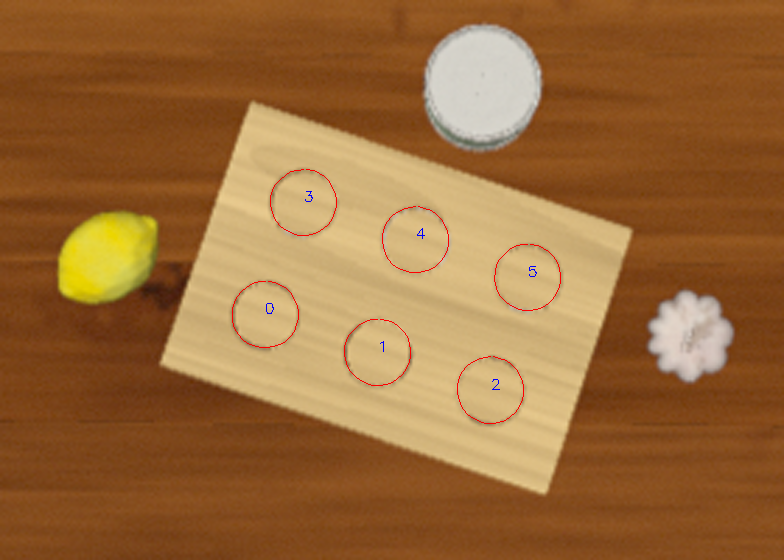

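View pics/scene0.png

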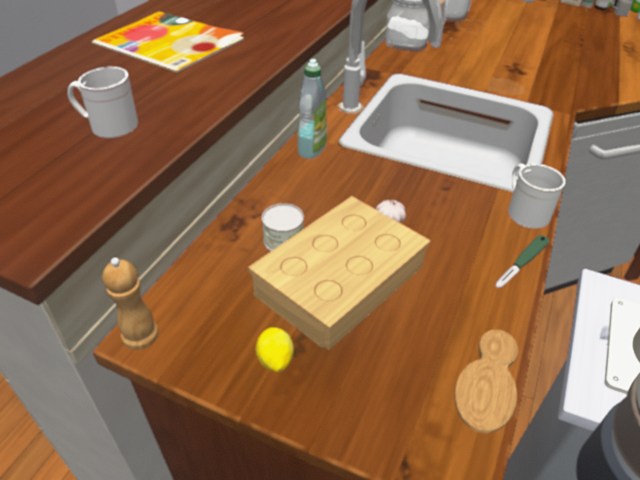

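Call:
drive_tool(increments=[[[21,-20,0],[0,0,0],0],[[22,-20,0],[0,0,0],0],[[22,-20,0],[0,0,0],0],[[22,-20,0],[0,0,0],0],[[22,-20,0],[0,0,0],0],[[22,-20,0],[0,0,0],0],[[22,-20,0],[0,0,0],0],[[22,-20,0],[0,0,0],0]])

```text
clock: 1.22
eef_pos: [0.3627, 0.3027, 0.2315]
tool_rot: [0.19, 0.982, 0.0, 0.0]
ft_force: [0.6, 0.3, 0.3]
grip_width: -0.0
grasp_force: 0.0
```

Call:
drive_tool(increments=[[[22,-20,-15],[0,0,0],0],[[22,-20,-15],[0,0,0],0],[[22,-20,-15],[0,0,0],0],[[22,-20,-15],[0,0,0],0],[[22,-20,-15],[0,0,0],0],[[22,-20,-15],[0,0,0],0],[[22,-20,-15],[0,0,0],0],[[0,0,0],[0,0,0],0]])

```text
clock: 1.88
eef_pos: [0.5176, 0.1599, 0.1231]
tool_rot: [0.193, 0.981, -0.002, -0.001]
ft_force: [-0.3, 0.8, 0.5]
grip_width: 0.0003
grasp_force: 0.0
```

Call:
drive_tool(increments=[[[9,-8,-15],[0,0,0],0],[[8,-7,-15],[0,0,0],0],[[0,0,-10],[0,0,0],0],[[0,0,-8],[0,0,0],0],[[0,0,0],[0,0,0],0],[[0,0,0],[0,0,0],0],[[0,0,0],[0,0,0],0]])

```text
clock: 2.47
eef_pos: [0.5328, 0.1496, 0.0791]
tool_rot: [0.19, 0.982, 0.0, 0.0]
ft_force: [0.3, 0.0, -0.7]
grip_width: -0.0002
grasp_force: 0.0
```

Call:
drive_tool(increments=[[[0,0,-6],[0,0,0],0],[[0,0,-2],[0,0,0],0],[[0,0,-1],[0,0,0],0],[[0,0,-1],[0,0,0],0],[[0,0,0],[0,0,0],0],[[0,0,0],[0,0,0],0]])

```text
clock: 2.97
eef_pos: [0.5328, 0.1488, 0.0684]
tool_rot: [0.19, 0.982, 0.0, 0.0]
ft_force: [-0.5, -0.2, 0.3]
grip_width: -0.0001
grasp_force: 0.0
```

Run:
```python
from h import *
save(camera("wrist"),"w0"); c=camera("top")
cv2.imwrite("pics/t1.png",cv2.resize(c["image"][170:370,160:440],None,fx=2.8,fy=2.8)[:,:,::-1])
```

```text
(no output)
```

View pics/w0.png

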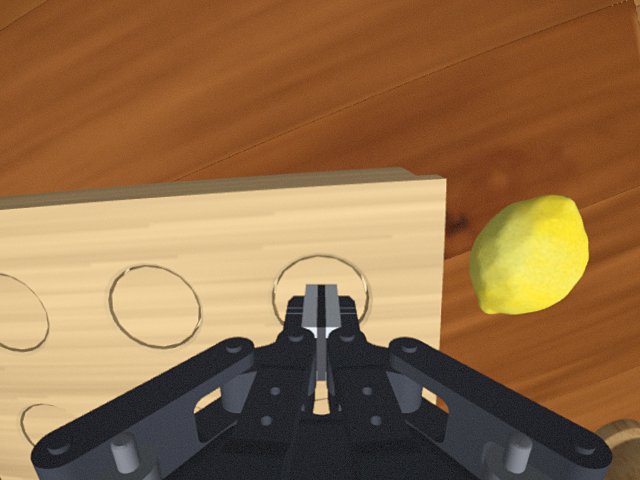

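The fingertips, near (320,300), sit inside the ring of recess0. They are below lid level (z 68.4 mm) with no contact yet.

Call:
drive_tool(increments=[[[0,0,-0.5],[0,0,0],0],[[0,0,0],[0,0,0],0],[[0,0,0],[0,0,0],0]])

```text
clock: 3.32
eef_pos: [0.5329, 0.1488, 0.0681]
tool_rot: [0.19, 0.982, 0.0, 0.0]
ft_force: [0.1, -0.1, 1.7]
grip_width: -0.0002
grasp_force: 1.1
```

Call:
drive_tool(increments=[[[0,0,-0.5],[0,0,0],0],[[0,0,0],[0,0,0],0],[[0,0,0],[0,0,0],0]])

```text
clock: 3.57
eef_pos: [0.533, 0.1488, 0.0681]
tool_rot: [0.19, 0.982, 0.0, 0.0]
ft_force: [-1.6, 0.2, 6.2]
grip_width: -0.0001
grasp_force: 2.7
```

Recess0 is rigid: 6 N and no movement. Next, recess1.

Call:
drive_tool(increments=[[[0,0,10],[0,0,0],0],[[0,0,0],[0,0,0],0],[[-12,-36,0],[0,0,0],0],[[-11,-35,0],[0,0,0],0],[[0,0,0],[0,0,0],0],[[0,0,-5],[0,0,0],0],[[0,0,-3],[0,0,0],0],[[0,0,0],[0,0,0],0]])

```text
clock: 4.23
eef_pos: [0.5098, 0.0785, 0.0686]
tool_rot: [0.19, 0.982, 0.0, -0.0]
ft_force: [0.1, -0.4, 0.5]
grip_width: 0.0
grasp_force: 0.0
```

Call:
drive_tool(increments=[[[0,0,-0.5],[0,0,0],0],[[0,0,-0.5],[0,0,0],0],[[0,0,-0.5],[0,0,0],0],[[0,0,-0.5],[0,0,0],0],[[0,0,0],[0,0,0],0],[[0,0,0],[0,0,0],0],[[0,0,0],[0,0,0],0]])

```text
clock: 4.82
eef_pos: [0.5101, 0.0787, 0.0681]
tool_rot: [0.19, 0.982, 0.001, 0.0]
ft_force: [-1.9, 1.2, 5.1]
grip_width: -0.0
grasp_force: 2.7
```

Recess1 is rigid too. Next, recess2.

Call:
drive_tool(increments=[[[0,0,10],[0,0,0],0],[[0,0,0],[0,0,0],0],[[-12,-36,0],[0,0,0],0],[[-12,-36,0],[0,0,0],0],[[0,0,0],[0,0,0],0],[[0,0,-5],[0,0,0],0],[[0,0,-3],[0,0,0],0],[[0,0,0],[0,0,0],0]])

```text
clock: 5.48
eef_pos: [0.4857, 0.0065, 0.0686]
tool_rot: [0.19, 0.982, 0.0, -0.0]
ft_force: [0.5, 0.7, -0.1]
grip_width: -0.0
grasp_force: 0.0
```

Call:
drive_tool(increments=[[[0,0,-0.5],[0,0,0],0],[[0,0,-0.5],[0,0,0],0],[[0,0,-0.5],[0,0,0],0],[[0,0,-0.5],[0,0,0],0],[[0,0,0],[0,0,0],0],[[0,0,0],[0,0,0],0],[[0,0,0],[0,0,0],0]])

```text
clock: 6.07
eef_pos: [0.4861, 0.0067, 0.0681]
tool_rot: [0.19, 0.982, 0.001, 0.0]
ft_force: [-0.9, 1.0, 5.1]
grip_width: -0.0001
grasp_force: 2.7
```

Recess2 is rigid. Next is recess5, 71 mm in x and -23 mm in y from here.

Call:
drive_tool(increments=[[[0,0,10],[0,0,0],0],[[0,0,0],[0,0,0],0],[[36,-12,0],[0,0,0],0],[[35,-12,0],[0,0,0],0],[[0,0,0],[0,0,0],0],[[0,0,-5],[0,0,0],0],[[0,0,-3],[0,0,0],0],[[0,0,0],[0,0,0],0]])

```text
clock: 6.73
eef_pos: [0.5556, -0.0179, 0.0686]
tool_rot: [0.19, 0.982, -0.0, -0.001]
ft_force: [0.3, 0.5, -1.1]
grip_width: -0.0001
grasp_force: 0.0
```

Call:
drive_tool(increments=[[[0,0,-0.5],[0,0,0],0],[[0,0,-0.5],[0,0,0],0],[[0,0,-0.5],[0,0,0],0],[[0,0,-0.5],[0,0,0],0],[[0,0,0],[0,0,0],0],[[0,0,0],[0,0,0],0],[[0,0,0],[0,0,0],0]])

```text
clock: 7.32
eef_pos: [0.5559, -0.0179, 0.0681]
tool_rot: [0.19, 0.982, 0.0, -0.0]
ft_force: [-2.4, 0.5, 5.3]
grip_width: -0.0
grasp_force: 2.7
```

Recess5 is rigid. Next, recess4, correcting a 1 mm offset on the way.

Call:
drive_tool(increments=[[[0,0,10],[0,0,0],0],[[0,0,0],[0,0,0],0],[[12,36,0],[0,0,0],0],[[12,36,0],[0,0,0],0],[[0,0,0],[0,0,0],0],[[0,0,-5],[0,0,0],0],[[0,0,-3],[0,0,0],0],[[0,0,0],[0,0,0],0]])

```text
clock: 7.98
eef_pos: [0.58, 0.0532, 0.0684]
tool_rot: [0.191, 0.982, -0.0, -0.001]
ft_force: [-0.9, -0.8, 0.3]
grip_width: 0.0001
grasp_force: 0.0
```

Call:
drive_tool(increments=[[[0,0,-0.5],[0,0,0],0],[[0,0,-0.5],[0,0,0],0],[[0,0,-0.5],[0,0,0],0],[[0,0,-0.5],[0,0,0],0],[[0,0,0],[0,0,0],0],[[0,0,0],[0,0,0],0],[[0,0,0],[0,0,0],0]])

```text
clock: 8.57
eef_pos: [0.5804, 0.0528, 0.0681]
tool_rot: [0.191, 0.982, -0.001, 0.0]
ft_force: [-2.3, -1.6, 5.3]
grip_width: -0.0
grasp_force: 2.6
```

Recess4 is rigid, so recess3 should be the button. I'll still feel it before pressing.

Call:
drive_tool(increments=[[[0,0,10],[0,0,0],0],[[0,0,0],[0,0,0],0],[[12,36,0],[0,0,0],0],[[12,36,0],[0,0,0],0],[[0,0,0],[0,0,0],0],[[0,0,-5],[0,0,0],0],[[0,0,-3],[0,0,0],0],[[0,0,0],[0,0,0],0]])

```text
clock: 9.23
eef_pos: [0.604, 0.1252, 0.0683]
tool_rot: [0.191, 0.982, -0.0, -0.001]
ft_force: [0.3, 0.1, 0.7]
grip_width: -0.0
grasp_force: 0.0
```

Call:
drive_tool(increments=[[[0,0,-0.5],[0,0,0],0],[[0,0,-0.5],[0,0,0],0],[[0,0,-0.5],[0,0,0],0],[[0,0,-0.5],[0,0,0],0],[[0,0,0],[0,0,0],0],[[0,0,0],[0,0,0],0],[[0,0,0],[0,0,0],0]])

```text
clock: 9.82
eef_pos: [0.6048, 0.1253, 0.0677]
tool_rot: [0.19, 0.982, -0.0, 0.0]
ft_force: [-1.6, -2.5, 4.4]
grip_width: -0.0002
grasp_force: 1.8
```

It gives, with a lower force and z at 67.7 mm. Pressing in.

Call:
drive_tool(increments=[[[0,0,-1],[0,0,0],0],[[0,0,-1],[0,0,0],0],[[0,0,-1],[0,0,0],0],[[0,0,-1],[0,0,0],0],[[0,0,-1],[0,0,0],0],[[0,0,-0.5],[0,0,0],0],[[0,0,0],[0,0,0],0],[[0,0,0],[0,0,0],0]])

```text
clock: 10.48
eef_pos: [0.6059, 0.1268, 0.0626]
tool_rot: [0.19, 0.982, 0.001, 0.001]
ft_force: [-0.3, 0.2, 0.9]
grip_width: 0.0001
grasp_force: 0.4
```

Call:
drive_tool(increments=[[[0,0,-0.5],[0,0,0],0],[[0,0,-0.5],[0,0,0],0],[[0,0,0],[0,0,0],0],[[0,0,0],[0,0,0],0],[[0,0,0],[0,0,0],0]])

```text
clock: 10.9
eef_pos: [0.6063, 0.1268, 0.062]
tool_rot: [0.19, 0.982, 0.001, 0.002]
ft_force: [1.1, -0.0, 4.4]
grip_width: -0.0003
grasp_force: 2.4
```

Run:
```python
from h import *
c=camera("scene"); cv2.imwrite("pics/s2.png",cv2.resize(c["image"][170:390,210:470],None,fx=2.6,fy=2.6)[:,:,::-1])
o=get_obs(); print(o["eef_pos"],o["ft_force"],o["ft_torque"])
```

```text
[0.60641161 0.12677212 0.06211163] [-0.71776349 -0.64962535 13.99556522] [ 0.06420572 -0.07902205  0.00317714]
```

View pics/s2.png

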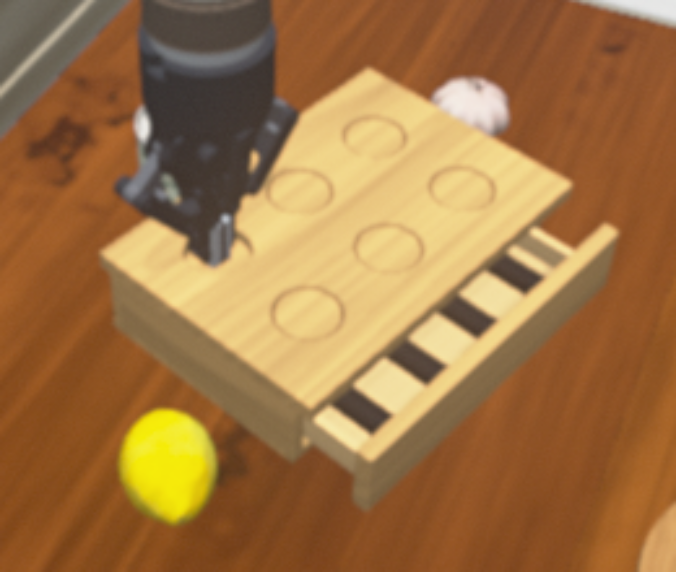

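The picture shows the drawer sprung out along its front edge, from (310,440) to (610,240), with the fingers in recess3 at (215,250). The button is fully in at z 62 mm. Lifting straight up.

Call:
drive_tool(increments=[[[0,0,3],[0,0,0],0],[[0,0,4],[0,0,0],0],[[0,0,8],[0,0,0],0],[[0,0,15],[0,0,0],0],[[0,0,25],[0,0,0],0],[[0,0,25],[0,0,0],0],[[0,0,10],[0,0,0],0],[[0,0,0],[0,0,0],0]])

```text
clock: 11.62
eef_pos: [0.6064, 0.1264, 0.1537]
tool_rot: [0.19, 0.982, 0.001, 0.002]
ft_force: [0.8, -0.2, 0.4]
grip_width: 0.0001
grasp_force: 0.0
```

Call:
drive_tool(increments=[[[0,0,20],[0,0,0],0],[[0,0,20],[0,0,0],0],[[0,0,0],[0,0,0],0],[[0,0,0],[0,0,0],0],[[0,0,0],[0,0,0],0],[[0,0,0],[0,0,0],0],[[0,0,0],[0,0,0],0],[[0,0,0],[0,0,0],0]])

```text
clock: 12.28
eef_pos: [0.6041, 0.1257, 0.1895]
tool_rot: [0.19, 0.982, -0.0, -0.001]
ft_force: [-0.8, -0.2, 0.3]
grip_width: 0.0004
grasp_force: 0.0
```

Run:
```python
from h import *
c=camera("scene"); cv2.imwrite("pics/s3.png",cv2.resize(c["image"][170:390,210:470],None,fx=2.6,fy=2.6)[:,:,::-1])
for q in ("lemon","garlic","tin"): print(q,[s["bbox"] for s in silhouettes(q,c)[:1]])
o=get_obs(); print(o["eef_pos"],o["ft_force"],abs(o["joint_vel"]).max() if hasattr(o["joint_vel"],'max') else o["joint_vel"])
```

```text
lemon [[255.1, 330.4, 291.1, 372.6]]
garlic [[375.7, 201.0, 404.4, 220.1]]
tin [[262.6, 202.6, 303.9, 248.3]]
[0.60466368 0.12576563 0.19052414] [-0.78458837  0.40790082  0.02073329] 0.004996024073690543
```

View pics/s3.png

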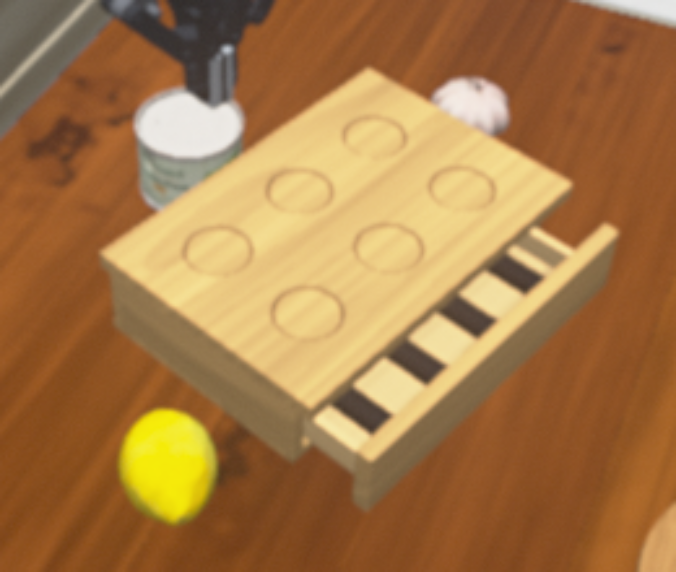

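The drawer is open, the plug at (215,250) is back up, the lemon, garlic and tin are where they were, and the arm is clear. Handing in.

```bash
python3 -c "
from workcell import job_done
print(job_done())"
```

```text
the job is handed in; nothing more can be done
None
```

I felt all six plugs lightly; recess3 (back row, left) was the release button, so I pressed it fully in, the drawer sprang open and stays open, the button came back up, and the job is handed in with the lemon, garlic and tin where they were.

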